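# Close and lock the gear cover of a bench polishing machine

## Robot

A 6-joint arm with a two-finger parallel gripper is mounted at the origin on the work surface. World frame = base frame: x ahead of the robot, y to its left, z up, the work surface at z = 0. Lengths are in m, angles in rad, forces in N, time in s.
With the tool pointing down it reaches from about 0.4 to 0.925 m from the base axis. Payload 12.5 kg.
Tool frame: the origin (TCP) lies midway between the tips of the shut fingers; the grasp point (between the pads) lies 19 mm behind it; y points along the fingers, x is the direction in which the jaws open and shut, and the axes are right-handed (so a half turn about y gives the same grasp; the last joint's range is limited). The gripper opens to 95 mm and grips with 3 to 60 N. Pads are 20 mm wide; open, the fingers measure 119 mm over their backs; the gripper's body (75 mm by 180 mm) begins 59 mm behind the grasp point.
Start: joints at [-1.315, 0.491, 1.559, -0, 1.092, -0.106], TCP at [0.221, -0.585, 0.215] pointing down, gripper open.
Joint ranges: [-3.1, 3.1], [-0.84, 2.19], [0.05, 2.79], [-1.13, 4.28], [0.06, 2.93], [-2.69, 2.69]. Speed limits (rad/s): [2.22, 2.22, 2.79, 3.14, 3.14, 3.14].

## Interface

Orientations are given as a unit quaternion [w, x, y, z].
In Python, from cell import state, capture, finish_job, boxes_of, place_of gives the robot as it stands.
- The arm moves only by the shell command python3 -m jog 'ROWS'. ROWS is text: rows parted by semicolons, each of 7 numbers parted by spaces: the turn, a rotation vector about the tool's x, y, z in degrees, then the shift along the tool's x, y, z in cm, then the finger opening in cm, from 0 to 9.51. A call has 1 to 20 rows; each row shifts and turns the pose as measured when the row begins, along the tool's axes as they then stand; what a row does not reach is not made up. A row lasts 1/12 s, in which the tool goes at most 41.7 mm and 7.16 degrees, less where a joint would pass 70% of its speed; a pose out of reach is approached as far as the arm can. A call is refused whole if a number of a shift passes 4.17 or a number of a turn 7.16, either way. A call with a gripper value outside its range is refused whole. The fingers move at their own pace and stop on an object; the grip force is fixed at half the most. Time passes only in rows, so rows that do not move let the fingers close. It gives the time, the measured TCP pose, the force and the opening at its end, in the units of the state.
- state(): the state, without advancing time (a new reading comes with each control period).
- capture(name): name is "side" or "top"; returns a dict with "image" (384x512x3 uint8, red, green, blue), "depth" (384x512 float32, m along the optical axis (not along the pixel's ray), 0 where there is no reading), "K" (3x3 intrinsics, pixels), "R" (3x3) and "t" (3): a world point X has camera coordinates R X + t. Camera axes: x right, y down, z forward; pixel columns grow to the right and rows downward; lengths in m; the calibration is good to about 2 mm. A picture is of the moment at which its call begins.
- finish_job(): hands the job in, once; it reports no verdict.
Trained networks look in a picture, given as the dict that the camera call returned (one of the last four; its "shot" number tells which), for a name from the list of things; names that differ only in an ending like _2 or _b are one class to them, and where a whole thing is asked for, a point or a joint stands for the part that bears it (a point fixed in the world has none). Each returns a list of dicts, best first, with "score" (0 to 1); they miss things now and then, are a little off and sometimes report something else, mostly with a low value. They report only what shows in the picture. A call takes as long as a camera call.
- boxes_of(picture, name): "at" ([column, row] in pixels, amid what is visible of it).
- place_of(picture, name): "at" ([column, row] in pixels: a listed point, or the origin of a listed thing).
The state is a dict: "t": time; "qpos": joint angles; "joint_vel": joint speeds; "joint_torque": joint torques, N m; "eef_pos": TCP position; "eef_rot": TCP orientation; "force": force on the tool from outside, world axes, zero at the start; "ft_torque": the same for the moment, N m; "gripper_width": finger opening in m.
Only numpy, scipy, OpenCV 4.12 (cv2) and the standard library are available. Lean on these libraries where they do the work, as an engineer would, in place of code of your own. Each camera call takes 0.05 s, during which the arm holds its last target. There are 200 camera calls.

## Task

Close up the polishing machine: push its sliding aluminium cover fully home over the gear compartment with your fingertips, and only then set a fingertip in the slot of the round quarter-turn fastener on the cover and turn it clockwise (seen from above) all the way to its stop, so that the cover is locked. Grasp and lift nothing, leave the brass parts, tools and vessels around it where they are, and finish with the hand clear.

Things in the scene. Friction and masses are not known exactly. Their poses are not given: they have to be found in the camera images.
- machine: Bench polishing machine, fixed. Origin on the table; x points to the motor and wheels behind (from 190 mm on, 185 mm tall), y is the way the cover opens. Grey housing x -160 to 110, y -190 to 190 mm, flat top 90 mm up. Rails 9 mm high along y at x = +-87 mm; between them the top is free from the cover's end to y = 190 mm. The ledge before the front rail carries brass parts.
- cover (a joint): Travel of the sliding cover in m along the machine's +y: 0 = fully home on its end stop, up to 0.125 = open. A sheet-metal lid 160 (x) by 180 mm (y), top 23 mm above the housing top. It cannot be lifted, slides with about 4 N of friction and stays where it is left.
- cover_end (a point): Middle of the upright +y end face of the cover (160 mm wide, from 1 to 23 mm above the housing top; this point 12 mm above it). Pushed here along the machine's -y, the cover closes. Axes as the machine's.
- fastener (a joint): Angle of the quarter-turn fastener in rad: 0 = unlocked, slot along the machine's y; grows clockwise seen from above; 1.571 = locked, slot along x, at a firm stop. Needs about 0.06 N m, stays where it is left. Its tongue below swings behind a keeper on the housing: turned too early, it keeps the cover from closing.
- slot (a point): Centre of the slot's floor, on the fastener's upright axis, mid-cover, 27 mm above the housing top. Round steel disc 96 mm across with a straight slot 38 mm wide, 18 mm deep right across it, open above and at both ends. Shut fingertips fit in off the axis (some 28 mm out) and swing round it. The point turns with the disc: y along the slot, z up.
- finial: Turned brass finial, 38 mm wide, 52 mm tall, standing on the front ledge of the machine (graspable, leave alone). Origin under its centre.
- foot: Small brass urn foot, 44 mm wide, 30 mm tall, on the front ledge of the machine (leave alone). Origin under its centre.
- mug: Copper mug, 76 mm wide, 85 mm tall, on the table left of the machine (leave alone). Origin under its centre.
- tin: Round tin of polish, 66 mm wide, 90 mm tall, on the table right of the machine (leave alone). Origin under its centre.
- hammer: Hammer lying on the table to the right (leave alone). Its x axis runs along it, handle to -x.
- driver: Screwdriver lying on the table to the left (leave alone). Its x axis runs along it, handle to -x.
- bowl: Copper bowl, 120 mm wide, 50 mm tall, on the table to the right (leave alone). Origin under its centre.

How it is judged:
On the way, in this order (a step that is already met when the one before it is completed fails the run):
1. the cover is pushed home while the fastener is still unlocked (value of joint cover below 0.004 m and value of joint fastener below 0.5 rad), for 0.2 s.
2. the fingers turn the fastener (value of joint fastener above 0.8 rad and contact force between the fingers and fastener above 0.3 N).
At the end, for the whole second after the job is handed in: The cover is within 4 mm of fully home and the fastener is turned to within 5 degrees of its locked stop, at rest (value of joint cover below 0.004 m and value of joint fastener above 1.48 rad and velocity of joint fastener below 0.05 rad/s); the robot touches nothing.
It fails at once if the fastener is turned more than 0.6 rad while the cover is more than 6 mm from home (value of joint fastener above 0.6 rad and value of joint cover above 0.006 m).
It fails at once if one of the things standing about is moved more than 25 mm or lifted (distance of any of finial, foot, mug, tin, hammer, driver, bowl from where it was at the start of the episode above 0.025 m).
It also fails if it takes over 54 s, if anything falls off the work surface, if the arm or the gripper's body presses on something with over 40 N, if the wrist force passes 120 N, or if a joint passes its speed limit or range.

## Working session

There is one attempt and no reset: what is moved stays moved. The work goes in short steps, Python scripts to look and compute and a shell command to move; the robot and the scene stay as the last step left them, time stands still between calls to the robot, and variables do not carry over. Pictures are saved under pics/ and viewed, about 8 in all and at most 12, crops included, and the job is handed in when it is done.

```bash
mkdir -p pics
cat > h.py <<'E'
import numpy as np, cv2
from cell import state, capture, finish_job, boxes_of, place_of
from scipy.spatial.transform import Rotation as Ro
def world(p,uv,z=None):
    """pixel -> world; by depth (median 5x5) or on the plane at height z"""
    K,R,t=map(np.array,(p["K"],p["R"],p["t"])); u,v=uv
    ray=np.linalg.inv(K)@[u,v,1]
    if z is None:
        d=p["depth"][int(v)-2:int(v)+3,int(u)-2:int(u)+3]; d=np.median(d[d>0])
    else:
        c=-R.T@t; d=(z-c[2])/(R.T@ray)[2]
    return R.T@(ray*d-t)
def rot(s):
    q=s["eef_rot"]; return Ro.from_quat([q[1],q[2],q[3],q[0]]).as_matrix()
def save(p,n,box=None):
    im=p["image"]
    if box: im=cv2.resize(im[box[1]:box[3],box[0]:box[2]],None,fx=2,fy=2)
    cv2.imwrite(f"pics/{n}.png",im[:,:,::-1])
E
python3 - <<'E'
from h import *
s=state();print(s);print(rot(s).round(3))
for c in("top","side"):
    p=capture(c);save(p,c+"1")
    for n in("machine","cover_end","slot","finial","foot","mug","tin","hammer","driver","bowl"):
        r=place_of(p,n)[:1]
        for x in r:
            try: print(c,n,round(x["score"],2),np.round(x["at"],1),world(p,x["at"]).round(3))
            except Exception as e: print(n,x,e)
E
```

```text
{'t': 0.0, 'qpos': array([-1.31460828e+00,  4.91545617e-01,  1.55943415e+00, -1.24498004e-05,
        1.09166408e+00, -1.05603238e-01]), 'joint_vel': array([ 0.00035464, -0.00096986,  0.00139683,  0.00103249, -0.00027681,
       -0.00087015]), 'joint_torque': array([-1.96962242e-05, -6.12656593e+01, -2.58181179e+01,  6.91786339e-02,
        4.81701794e-02, -1.07643405e-04]), 'eef_pos': array([ 0.22117745, -0.58431283,  0.21407567]), 'eef_rot': array([ 0.58203721, -0.58155856,  0.40216878, -0.40160004]), 'force': array([ 0.23367932,  0.35930385, -0.32798465]), 'ft_torque': array([0.0507957 , 0.04482892, 0.0142058 ]), 'gripper_width': 0.0950967401545128}
[[ 0.354 -0.     0.935]
 [-0.935  0.001  0.354]
 [-0.001 -1.     0.   ]]
top machine 0.74 [242. 185.] [0.558 0.077 0.135]
top cover_end 0.74 [208.7 176.6] [0.599 0.199 0.089]
top slot 0.92 [232.4 177. ] [0.59  0.111 0.117]
top finial 0.67 [219.2 211.9] [0.466 0.156 0.125]
top foot 0.54 [270.9 213.9] [ 0.457 -0.022  0.121]
top mug 0.68 [169.1 166.3] [0.662 0.365 0.005]
top hammer 0.65 [356.6 200.7] [ 0.515 -0.347  0.022]
top driver 0.77 [136.2 182.8] [0.598 0.49  0.003]
top bowl 0.95 [317.1 217.3] [ 0.456 -0.199  0.007]
side machine 0.68 [228.2 217.9] [0.523 0.153 0.113]
side cover_end 0.56 [196.6 211.5] [0.611 0.191 0.094]
side slot 0.81 [221.5 191.8] [0.602 0.107 0.117]
side finial 0.53 [238.9 237.1] [0.465 0.169 0.102]
side foot 0.52 [287.8 198.3] [ 0.46  -0.012  0.11 ]
side mug 0.67 [140.3 264.2] [0.613 0.383 0.043]
side tin 0.97 [280.9 165.9] [ 0.567 -0.1    0.099]
side hammer 0.64 [340.2 158.6] [ 0.504 -0.338  0.014]
side driver 0.6 [106.9 304. ] [0.586 0.501 0.025]
side bowl 0.92 [316.2 187.7] [ 0.481 -0.183  0.005]
```

Run:
```python
from h import *
p=capture("top");save(p,"topc",(100,100,400,290))
K,R,t=map(np.array,(p["K"],p["R"],p["t"]))
v,u=np.mgrid[0:384,0:512]; d=p["depth"]
P=np.stack([u,v,np.ones_like(u)],-1)@np.linalg.inv(K).T*d[...,None]
W=(P-t)@R
def rect(lo,hi,box):
    m=(W[...,2]>lo)&(W[...,2]<hi)&(d>0)
    for k,(a,b) in enumerate(box): m&=(W[...,k]>a)&(W[...,k]<b)
    q=W[m]; r=cv2.minAreaRect((q[:,:2]*1000).astype(np.float32)); print(lo,hi,m.sum(),"z",np.median(q[:,2]).round(4),r, q[:,:2].mean(0).round(4))
B=((.38,.8),(-.2,.36))
rect(.126,.145,((.5,.7),(.0,.25)))   # disc top
rect(.107,.121,((.5,.7),(.0,.25)))   # cover top
rect(.083,.094,B)  # housing top
print(-R.T@t)
```

```text
0.126 0.145 313 z 0.1353 ((591.442626953125, 101.19631958007812), (84.38814544677734, 94.44011688232422), 75.50750732421875) [0.5908 0.1005]
0.107 0.121 1866 z 0.1137 ((593.6572265625, 99.96031951904297), (182.2154083251953, 165.8156280517578), 87.35888671875) [0.5893 0.1002]
0.083 0.094 3732 z 0.0902 ((608.417724609375, 80.47261047363281), (559.5213012695312, 355.91424560546875), 86.66255950927734) [0.5478 0.0949]
[0.29570702 0.01180003 1.40927867]
```

View pics/topc.png

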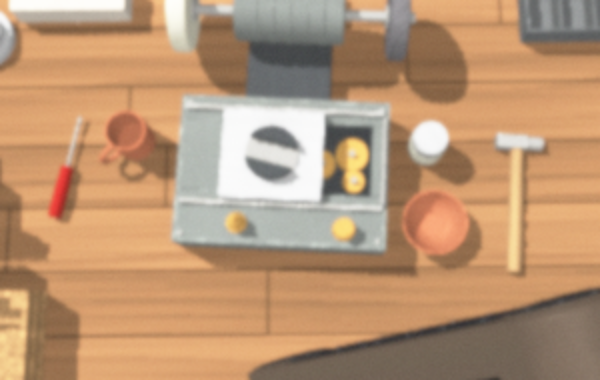

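View pics/side1.png

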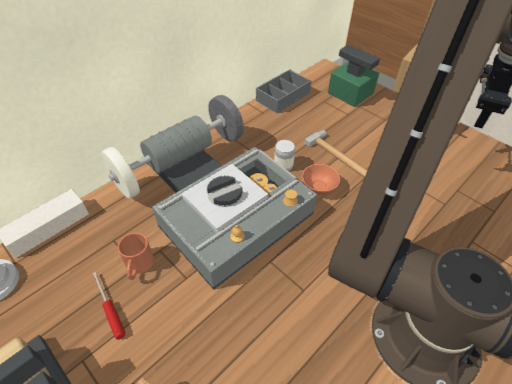

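The scene matches the description. In the crop, the cover's end face is at about column 222 and the slot runs (247,148)–(300,163), so it is already a few degrees clockwise. The machine's yaw is about -3°, and the cover end is near (0.598, 0.192). I'll close the fingers and start across.

```bash
python3 -m jog '0 6 0 0 0 3 0;0 6 0 0 0 4 0;0 6 0 0 0 4 0;0 6 0 0 0 4 0;0 0 0 -2 0 4 0;0 0 0 -3 0 3 0;0 0 0 -3 0 3 0;0 0 0 -3 0 3 0;0 0 0 -4 0 1 0;0 0 0 -4 0 1 0;0 0 0 -4 0 1 0;0 0 0 -4 0 1 0;0 0 0 -4 0 1 0;0 0 0 -4 0 1 0;0 0 0 0 0 0 0'
python3 - <<'E'
from h import *
s=state();print(rot(s).round(3))
E
```

```text
t: 2.4
eef_pos: [0.5879, -0.2217, 0.2118]
eef_rot: [-0.478, 0.479, -0.52, 0.521]
force: [0.5, -0.6, 0.4]
gripper_width: 0.0022
[[-0.085  0.     0.996]
 [-0.996 -0.001 -0.085]
 [ 0.001 -1.     0.   ]]
```

```bash
python3 -m jog '0 -2 0 -4 0 -0.2 0;0 0 0 -4 0 -0.2 0;0 0 0 -4 0 -0.2 0;0 0 0 -4 0 -0.2 0;0 0 0 -4 0 -0.2 0;0 0 0 -4 0 -0.2 0;0 0 0 -4 0 -0.2 0;0 0 0 -4 0 -0.2 0;0 0 0 -4 0 -0.2 0;0 0 0 -4 0 0 0;0 0 0 -4 0 0 0;0 0 0 -3 0 0 0;0 0 0 0 0 0 0;0 0 0 0 0 0 0'
python3 - <<'E'
from h import *
s=state();print(rot(s).round(3))
R=rot(s);print((R.T@(np.array([.598,.235,.103])-s["eef_pos"])*100).round(2))
E
```

```text
t: 3.57
eef_pos: [0.5931, 0.2659, 0.2109]
eef_rot: [-0.489, 0.488, -0.51, 0.513]
force: [0.1, -0.2, 0.6]
gripper_width: 0.0005
[[-0.046  0.004  0.999]
 [-0.999 -0.002 -0.046]
 [ 0.001 -1.     0.004]]
[ 3.05 10.8   0.6 ]
```

```bash
python3 -m jog '0 0 0 3 0 0.6 0;0 0 0 0 3 0 0;0 0 0 0 3 0 0;0 0 0 0 2 0 0;0 0 0 0 1 0 0;0 0 0 0 1 0 0;0 0 0 0 0 0 0;0 0 0 0 0 0 0'
python3 - <<'E'
from h import *
p=capture("side");save(p,"s2",(120,120,340,300))
E
```

```text
t: 4.23
eef_pos: [0.6006, 0.2283, 0.1097]
eef_rot: [-0.489, 0.485, -0.51, 0.515]
force: [-0.3, 0.0, 1.1]
gripper_width: 0.0002
```

View pics/s2.png

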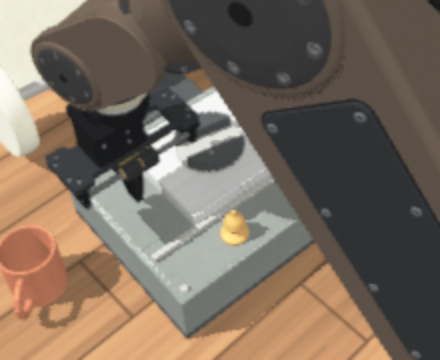

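The fingertips (crop ~(135,190)) stand over the free housing top, just short of the cover's end face. Next I lower 6 mm and push.

```bash
python3 -m jog '0 0 0 0 0.6 0 0;0 0 0 1 0 0 0;0 0 0 1 0 0 0;0 0 0 1 0 0 0;0 0 0 1 0 0 0;0 0 0 1 0 0 0;0 0 0 1 0 0 0;0 0 0 1 0 0 0'; python3 -m jog '0 0 0 1 0 0 0;0 0 0 1 0 0 0'
```

```text
t: 4.95
eef_pos: [0.5977, 0.1546, 0.1065]
eef_rot: [-0.492, 0.483, -0.51, 0.515]
force: [1.0, 4.5, -3.3]
gripper_width: 0.0006
t: 5.12
eef_pos: [0.5964, 0.1326, 0.1065]
eef_rot: [-0.492, 0.483, -0.51, 0.515]
force: [1.6, 5.0, -2.4]
gripper_width: 0.0007
```

```bash
for i in 1; do python3 -m jog '0 0 0 0.6 0 0 0;0 0 0 0.5 0 0 0'; done; python3 -m jog '0 0 0 0.5 0 0 0;0 0 0 0.5 0 0 0';python3 -m jog '0 0 0 0.5 0 0 0;0 0 0 0.5 0 0 0'
```

```text
t: 5.28
eef_pos: [0.5956, 0.1192, 0.1065]
eef_rot: [-0.492, 0.482, -0.511, 0.515]
force: [0.2, 4.9, -3.8]
gripper_width: 0.0004
t: 5.45
eef_pos: [0.595, 0.108, 0.1065]
eef_rot: [-0.492, 0.482, -0.511, 0.515]
force: [1.0, 4.1, -1.3]
gripper_width: 0.0002
t: 5.62
eef_pos: [0.5944, 0.0973, 0.1066]
eef_rot: [-0.492, 0.482, -0.511, 0.515]
force: [-0.0, 5.7, -2.3]
gripper_width: 0.0007
```

```bash
python3 -m jog '0 0 0 0.5 0 0 0;0 0 0 0.5 0 0 0';python3 -m jog '0 0 0 0.4 0 0 0;0 0 0 0.4 0 0 0'; python3 -m jog '0 0 0 0.3 0 0 0;0 0 0 0.3 0 0 0'
```

```text
t: 5.78
eef_pos: [0.5942, 0.0931, 0.1066]
eef_rot: [0.494, -0.477, 0.514, -0.514]
force: [5.9, 69.1, -6.8]
gripper_width: 0.0004
t: 5.95
eef_pos: [0.5942, 0.0935, 0.1067]
eef_rot: [0.497, -0.473, 0.517, -0.511]
force: [2.7, 31.1, -3.6]
gripper_width: 0.0003
t: 6.12
eef_pos: [0.5942, 0.0937, 0.1067]
eef_rot: [0.5, -0.47, 0.519, -0.51]
force: [3.4, 24.8, -2.2]
gripper_width: 0.0001
```

The force rose to 69 N with no more motion, so the cover is on its end stop. I'll back off, rise and look.

```bash
python3 -m jog '0 0 0 0 0 0 0;0 0 0 -1 0 0 0;0 0 0 -3 0 0 0;0 0 0 -3 -3 0 0;0 0 0 -4 -4 0 0;0 0 0 -4 -2 0 0;0 0 0 -4 0 0 0;0 0 0 -4 0 0 0;0 0 0 0 0 0 0;0 0 0 0 0 0 0'
python3 - <<'E'
from h import *
s=state();print(rot(s).round(3))
p=capture("top");save(p,"top3",(180,120,330,260))
K,R,t=map(np.array,(p["K"],p["R"],p["t"]))
v,u=np.mgrid[0:384,0:512]; d=p["depth"]
W=(np.stack([u,v,np.ones_like(u)],-1)@np.linalg.inv(K).T*d[...,None]-t)@R
x,y,z=W[...,0],W[...,1],W[...,2]
def sel(lo,hi,x0,x1,y0,y1): return W[(z>lo)&(z<hi)&(x>x0)&(x<x1)&(y>y0)&(y<y1)]
q=sel(.105,.145,.49,.69,-.13,.12); print("cover",cv2.minAreaRect((q[:,:2]*1000).astype(np.float32)))
q=sel(.127,.145,.5,.68,-.1,.1); print("disc",np.median(q[:,2]),cv2.minEnclosingCircle((q[:,:2]*1000).astype(np.float32)),len(q))
r=place_of(p,"slot")[0];print(r,world(p,r["at"],.117))
c=world(p,r["at"],.117)
# slot axis from bright pixels within the disc
g=p["image"].mean(2); m=(np.hypot(x-c[0],y-c[1])<.040)
th,_=cv2.threshold(g[m].astype(np.uint8),0,255,cv2.THRESH_OTSU)
b=W[m&(g>th)][:,:2]; e=b-b.mean(0); w,V=np.linalg.eigh(e.T@e); print("slot mean",b.mean(0),V[:,1],np.degrees(np.arctan2(*V[::-1,1])),th,len(b))
p=capture("side");r=place_of(p,"slot")[0];print(r,world(p,r["at"],.117));save(p,"s3",(150,120,330,260))
E
```

```text
t: 6.95
eef_pos: [0.6062, 0.3168, 0.202]
eef_rot: [0.499, -0.47, 0.517, -0.512]
force: [-0.3, -1.1, -1.3]
gripper_width: 0.0005
[[-0.06   0.024  0.998]
 [-0.998  0.033 -0.061]
 [-0.034 -0.999  0.022]]
cover ((583.8768920898438, -7.137702941894531), (188.77554321289062, 170.34449768066406), 86.86873626708984)
disc 0.13548339705071347 ((585.204833984375, -3.041238307952881), 48.85734176635742) 312Traceback (most recent call last):
  File "<stdin>", line 11, in <module>
IndexError: list index out of range
```

View pics/top3.png

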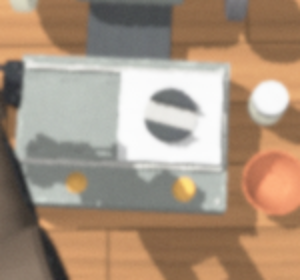

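The cover now sits against the right end of the housing; the disc centre is at crop (172,115) and the slot runs (146,105)–(198,122). Next I get the slot's angle and the alignment for the tool.

Run:
```python
from h import *
p=capture("top"); s=state()
print([ (r["score"],r["at"],world(p,r["at"],.117).round(4)) for r in place_of(p,"slot")[:1]])
c=np.array([.5855,-.005])
# rectify disc-top plane: 1px=0.5mm, 120mm square about c; rows=-x, cols=-y
K,R,t=map(np.array,(p["K"],p["R"],p["t"]))
def proj(X): q=K@(R@X+t); return q[:2]/q[2]
def rect(zz):
    src=np.float32([proj(np.array([c[0]+a,c[1]+b,zz])) for a,b in((.06,.06),(.06,-.06),(-.06,-.06),(-.06,.06))])
    M=cv2.getPerspectiveTransform(src,np.float32([[0,0],[240,0],[240,240],[0,240]]))
    return cv2.warpPerspective(p["image"],M,(240,240),flags=cv2.INTER_CUBIC)
im=rect(.135); g=cv2.cvtColor(im,cv2.COLOR_RGB2GRAY)
cv2.imwrite("pics/rect.png",cv2.resize(im,None,fx=2,fy=2)[:,:,::-1])
v,u=np.mgrid[0:240,0:240]; X=c[0]+.06-v*.0005; Y=c[1]+.06-u*.0005
dark=((g<120)&(np.hypot(X-c[0],Y-c[1])<.056)).astype(np.uint8)
n,l,st,ce=cv2.connectedComponentsWithStats(dark)
for i in np.argsort(-st[1:,4])[:3]+1:
    print(st[i], "x %.4f y %.4f"%(c[0]+.06-ce[i][1]*.0005,c[1]+.06-ce[i][0]*.0005))
```

```text
[(0.96, [266.4, 179.5], array([ 0.58  , -0.0087,  0.117 ]))]
[  57   36  143   67 4951] x 0.6123 y -0.0105
[  40  149  136   65 4462] x 0.5532 y 0.0038
```

View pics/rect.png

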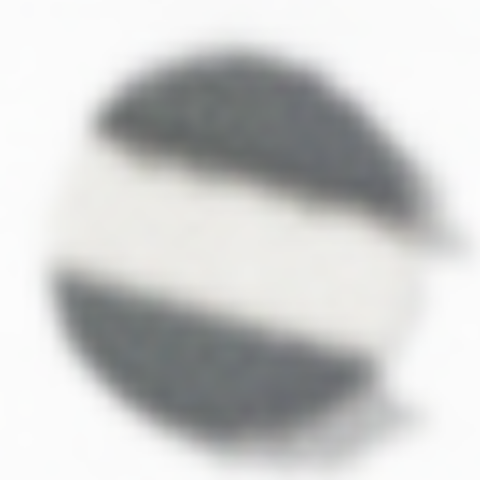

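The slot lies about 14° clockwise of world y (about 11° on the machine, still unlocked). Its centre is at about (0.583, -0.006). I'll put the tip 28 mm out on the +y side.

```bash
cat > goal.py <<'E'
from h import *
import sys
def need(head,pos):
    """rotvec (deg) and shift (cm) in tool axes to level tool, x axis opposite to heading deg clockwise of world y"""
    s=state();R=rot(s);a=np.radians(head);x=-np.array([np.sin(a),np.cos(a),0]);y=np.array([0,0,-1.])
    D=np.stack([x,y,np.cross(x,y)],1)
    print("turn",np.degrees(Ro.from_matrix(R.T@D).as_rotvec()).round(1),"shift now",(R.T@(pos-s["eef_pos"])*100).round(2),"shift in final axes",(D.T@(pos-s["eef_pos"])*100).round(2))
need(float(sys.argv[1]),np.array([float(v) for v in sys.argv[2:5]]))
E
python3 goal.py 14 .590 .021 .170
```

```text
turn [-1.  10.4 -2.1] shift now [29.46  2.15  0.16] shift in final axes [28.85  3.16  5.49]
```

```bash
python3 -m jog '-0.5 5.2 -1 3 0 0 0;-0.5 5.2 -1 3 0 0 0;0 0 0 4 0 0.8 0;0 0 0 4 0 0.8 0;0 0 0 4 0 0.8 0;0 0 0 4 0 0.8 0;0 0 0 3 0 0.8 0;0 0 0 2 0 0.8 0;0 0 0 0 0 0 0;0 0 0 0 0 0 0'; python3 goal.py 14 .590 .021 .170
```

```text
t: 7.98
eef_pos: [0.5892, 0.0191, 0.1986]
eef_rot: [0.426, -0.43, 0.563, -0.562]
force: [-0.5, -0.5, -0.4]
gripper_width: 0.0005
turn [ 0.2 -1.4  0.2] shift now [-0.22  2.86  0.04] shift in final axes [-0.21  2.86  0.03]
```

```bash
python3 -m jog '0 -1 0 -0.2 2 0 0;0 0 0 0 2 0 0;0 0 0 0 1 0 0;0 0 0 0 0 0 0;0 0 0 0 0 0 0'; python3 goal.py 14 .590 .021 .122
python3 - <<'E'
from h import *
p=capture("side");save(p,"s4",(150,110,350,270))
E
```

```text
t: 8.4
eef_pos: [0.5892, 0.0208, 0.148]
eef_rot: [-0.431, 0.434, -0.559, 0.559]
force: [0.2, -0.0, -0.1]
gripper_width: 0.0006
turn [ 0.1 -0.6  0.2] shift now [-0.05  2.6   0.08] shift in final axes [-0.04  2.6   0.08]
```

View pics/s4.png

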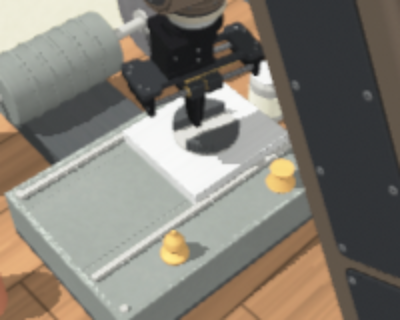

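The tip (crop ~(195,125)) hangs over the near (+y) half of the slot, so I'll descend gently.

```bash
python3 -m jog '0 0 0 0 1 0 0;0 0 0 0 0.4 0 0;0 0 0 0 0 0 0'; python3 -m jog '0 0 0 0 0.5 0 0;0 0 0 0 0.4 0 0;0 0 0 0 0 0 0'
```

```text
t: 8.7
eef_pos: [0.59, 0.0215, 0.1348]
eef_rot: [-0.432, 0.434, -0.558, 0.56]
force: [0.2, 0.8, 0.3]
gripper_width: 0.0005
t: 8.95
eef_pos: [0.5902, 0.0217, 0.1254]
eef_rot: [-0.432, 0.433, -0.558, 0.56]
force: [-0.3, -0.3, -0.0]
gripper_width: 0.0006
```

The tip is about 10 mm deep in the slot with no contact. Now I turn.

```bash
python3 -m jog '0 0 0 0 0.3 0.3 0;0 0 0 0 0 0.3 0;0 0 0 0 0 0.3 0;0 6 0 0.1 0 0.35 0;0 6 0 0.1 0 0.3 0;0 6 0 0.1 0 0.3 0'; python3 goal.py 32 .583 -.006 .122
```

```text
t: 9.45
eef_pos: [0.6065, 0.0133, 0.1221]
eef_rot: [-0.336, 0.339, -0.621, 0.621]
force: [-6.4, 1.1, 3.9]
gripper_width: 0.0004
turn [ 0.1 -0.9  0.3] shift now [ 2.89  0.02 -0.93] shift in final axes [ 2.88  0.01 -0.97]
```

Contact is made, and the geometry is as planned (axis 29 mm inward, wall 9 mm). Continuing.

```bash
python3 -m jog '0 6 0 0.1 0 0.3 0;0 6 0 0.1 0 0.3 0;0 6 0 0.1 0 0.3 0;0 6 0 0.1 0 0.3 0'; python3 goal.py 60 .583 -.006 .122;  python3 -m jog '0 6 0 0.1 0 0.3 0;0 6 0 0.1 0 0.3 0;0 6 0 0.1 0 0.3 0'; python3 goal.py 80 .583 -.006 .122
```

```text
t: 9.78
eef_pos: [0.6106, 0.0036, 0.1221]
eef_rot: [0.19, -0.198, 0.681, -0.679]
force: [-4.8, 4.6, 1.7]
gripper_width: 0.0005
turn [0.4 1.8 0.6] shift now [ 2.85  0.05 -0.64] shift in final axes [ 2.87  0.01 -0.55]
t: 10.03
eef_pos: [0.6067, -0.0127, 0.1216]
eef_rot: [0.093, -0.095, 0.72, -0.681]
force: [41.4, 172.4, 7.4]
gripper_width: 0.0002
turn [ 3.1  5.2 -0.1] shift now [ 2.11  0.02 -1.27] shift in final axes [ 2.22 -0.04 -1.07]
```

The tip met the firm stop hard: the force reads 172 N, over the 120 N limit. I'll ease off at once and check.

```bash
python3 -m jog '0 0 0 0 0 -0.3 0;0 0 0 0 0 -0.3 0;0 0 0 0 0 0 0'; python3 goal.py 93 .583 -.006 .122
python3 - <<'E'
from h import *
p=capture("side");save(p,"s5",(150,110,350,270))
E
```

```text
t: 10.28
eef_pos: [0.6064, -0.0013, 0.1232]
eef_rot: [0.093, -0.091, 0.725, -0.677]
force: [0.0, 0.1, -0.4]
gripper_width: 0.0005
turn [ 3.9 18.  -0. ] shift now [ 2.38  0.11 -0.15] shift in final axes [2.31 0.12 0.59]
```

View pics/s5.png

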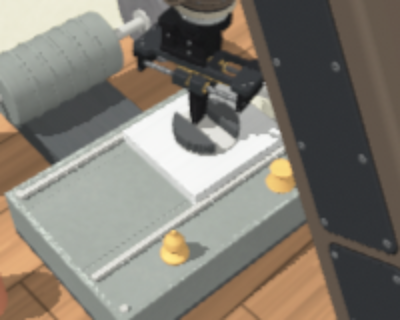

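Force is back to zero, and the slot now lies roughly along machine x (crop (200,122)–(225,150)). I'll rise out, clear away and measure its angle.

```bash
python3 -m jog '0 0 0 0 -1 0 0;0 0 0 0 -2 0 0;0 0 0 0 -4 0 0;0 0 0 0 -3 -3 0;0 0 0 0 0 -4 0;0 0 0 0 0 -4 0;0 0 0 0 0 -4 0;0 0 0 0 0 -4 0;0 0 0 0 0 -4 0;0 0 0 0 0 -4 0;0 0 0 0 0 -4 0;0 0 0 0 0 -3 0;0 0 0 0 0 0 0'
python3 - <<'E'
from h import *
p=capture("top"); c=np.array([.5845,-.005])
K,R,t=map(np.array,(p["K"],p["R"],p["t"]))
def proj(X): q=K@(R@X+t); return q[:2]/q[2]
src=np.float32([proj(np.array([c[0]+a,c[1]+b,.135])) for a,b in((.06,.06),(.06,-.06),(-.06,-.06),(-.06,.06))])
im=cv2.warpPerspective(p["image"],cv2.getPerspectiveTransform(src,np.float32([[0,0],[240,0],[240,240],[0,240]])),(240,240),flags=cv2.INTER_CUBIC)
cv2.imwrite("pics/rect2.png",cv2.resize(im,None,fx=2,fy=2)[:,:,::-1])
g=cv2.cvtColor(im,cv2.COLOR_RGB2GRAY)
n,l,st,ce=cv2.connectedComponentsWithStats((g<120).astype(np.uint8))
I=np.argsort(-st[1:,4])[:2]+1;print(st[I],ce[I])
d=ce[I[0]]-ce[I[1]];print("normal angle in image deg",np.degrees(np.arctan2(d[1],d[0])))
d=p["depth"];v,u=np.mgrid[0:384,0:512]
W=(np.stack([u,v,np.ones_like(u)],-1)@np.linalg.inv(K).T*d[...,None]-t)@R
m=(W[...,2]>.105)&(W[...,2]<.145)&(abs(W[...,0]-.585)<.1)&(W[...,1]>-.13)&(W[...,1]<.12)
print(cv2.minAreaRect((W[m][:,:2]*1000).astype(np.float32)))
E
```

```text
t: 11.42
eef_pos: [0.4811, 0.197, 0.251]
eef_rot: [0.178, -0.125, 0.769, -0.601]
force: [0.6, -0.6, -0.1]
gripper_width: 0.0004
[[ 159   54   42  144 4046]
 [  33   48   43  142 3981]] [[178.47305981 126.67128028]
 [ 55.4189902  116.38884702]]
normal angle in image deg 4.77655520069766
((582.7261962890625, -6.65185546875), (189.95611572265625, 176.75987243652344), 85.03004455566406)
```

View pics/rect2.png

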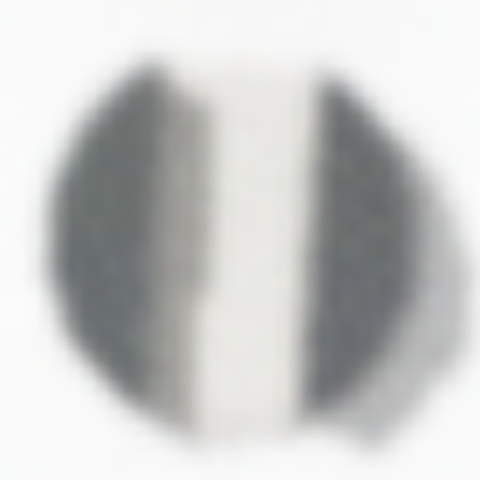

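The slot's normal reads about 4.8° and the slot edge about 3.5° in the rectified view. The machine's yaw is about 3.2°, so the slot is within about 2° of the locked stop. The cover's centre is unchanged (y about -7 mm) and the hand is clear, so I'm handing in.

```bash
python3 -m jog '0 0 0 0 0 0 0;0 0 0 0 0 0 0;0 0 0 0 0 0 0'; python3 -c "
from cell import *; print(finish_job())"
```

```text
t: 11.72
eef_pos: [0.4842, 0.1939, 0.252]
eef_rot: [0.178, -0.123, 0.768, -0.603]
force: [-0.3, -0.4, 0.6]
gripper_width: 0.0008
the job is handed in; nothing more can be done
None
```

The cover is pushed home and the fastener is turned to its locked stop, but the run may be judged a failure. When the fastener hit its stop, the wrist force read about 172–177 N, over the 120 N limit. I approached the stop too fast, in full 6° rows. I eased off at once and the force went back to zero.

- **Cover:** I pushed it with shut fingertips until it met its end stop, where the force rose to 69 N with no more motion. The fastener was then still about 11° from its zero, so unlocked.
- **Fastener:** I set a fingertip in the slot on the +y side and swung it clockwise. In the last top picture the slot lies within about 2° of the locked direction. The limit is 5°.
- **At hand-in:** The cover had not moved since it was pushed home, to within the few millimetres the camera can resolve. The hand was clear at z = 0.25 m with forces near zero, after 11.7 s. I saw nothing else moved in the views I took, but I did not re-measure the brass parts, tools and vessels.

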